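Hang the pick carrier in the display rail of a cheese stall

TASK

Take the hooked steel pick carrier by its wooden handle, lift its hook over the front lip of the display rail and lower it into the channel behind the lip. Then feel gently along the channel floor for the one pocket, let the hook drop fully home in it, and let go, so that the carrier hangs by itself on the robot's side of the rail. Use only light force on the sprung rail (stay well below 20 N) and leave everything else on the stall where it is.

Things in the scene. Friction and masses are not known exactly. Their poses are not given: they have to be found in the camera images.
- carrier: Loose open steel box 60 x 90 x 50 mm (x, y, z) with wooden picks (up to 71 mm), 0.24 to 0.36 kg. Origin: centre of its underside; z up, hook on its +x side. A back plate (50 mm wide, rear face at x = 30 mm) rises to z = 118 mm and carries the hook and, on top, a wooden handle. Stands upright in one of three places in front of the rail, turned up to 0.5 rad.
- carrier_grip (a point): Middle of the carrier's plain wooden handle, at (28, 0, 150) mm in the carrier's frame, same axes. The handle is 20 mm (x) by 30 mm (y), from z = 118 to 172 mm. Grip it from above, best on the two faces 30 mm apart (closing along y), with 25 to 40 N.
- hook_tip (a point): Lower end of the hook's tongue (centre): (39, 0, 90) mm in the carrier's frame, same axes. The hook folds back from the plate's top: a 6 mm bridge with underside at z = 112 mm, then a flat tongue 30 mm wide (y), 5 mm thick (x), down to z = 90 mm. The throat between plate and tongue is 6.5 mm. With the tip 1.25 mm on the robot's side of the slot's centre line the lip is amid the throat.
- stand: Fixed base plate 90 x 420 x 12 mm with two round posts at y = +-185 mm that carry the rail. Origin: centre of its underside on the table; x away from the robot, y along the rail. Its place and yaw (up to 0.2 rad) differ each time.
- rail_mid (a point): Middle of the rail, on the slot's centre line at channel floor height (165 mm above the table unloaded); x across, away from the robot, y along, z up; moves with the rail. Steel channel 340 mm long, ends capped, open on top: slot 10 mm wide between front lip and equal back wall, each 4 mm thick, z = -40 to +12 mm. In its floor is one pocket, as wide as the slot.
- lip (a point): Top of the front lip, mid length, middle of its 4 mm: (-7, 0, 12) mm from rail_mid, same axes. The floor's one pocket is 36 mm long (y), 8 mm deep, does not shift; its centre lies anywhere from y = -40 to +40 mm of the rail's middle, is not measured: find it by feel. Hook fully home: tip at z = -8 mm of rail_mid, the box then hangs about 65 mm above the table.
- rail (a joint): Height of the sprung rail in m: 0 unloaded, negative when pressed down; about 1 mm per 1.5 N, hard stop at -0.010. Sideways the rail is rigid.
- pick_tub: White plastic open tub 60 x 90 x 60 mm with picks (up to 78 mm), no hook or handle, origin under its centre. Leave it.
- bowl: Wooden bowl, 110 mm across, 50 mm high, origin under its centre. Leave it.
- wheel_a: Cheese wheel 104 mm across, 62 mm high, behind the rail, origin under its centre. Leave it.
- wheel_b: Cheese wheel 104 mm across, 62 mm high, behind the rail, origin under its centre. Leave it.
- wheel_c: Cheese wheel 96 mm across, 55 mm high, left of the rail, origin under its centre. Leave it.
- cup: White cup 68 mm across, 70 mm high, right of the rail, origin under its centre. Leave it.
There are look-alikes about, which are no part of the job. Of the things that look like the carrier, take the one that is farthest from the robot's base at the start.

How it is judged:
By the outcome, as a careful person would: the job done as asked, in the order asked, and still so for the second after the job is handed in, with the robot touching nothing.
It also fails if it takes over 72 s, if anything falls off the work surface, if the arm or the gripper's body presses on something with over 40 N, if the wrist force passes 120 N, or if a joint passes its speed limit or range.

ROBOT

A 6-joint arm with a two-finger parallel gripper is mounted at the origin on the work surface. World frame = base frame: x ahead of the robot, y to its left, z up, the work surface at z = 0. Lengths are in mm, angles in degrees, forces in N, time in s.
With the tool pointing down it reaches from about 325 to 775 mm from the base axis. Payload 5.5 kg.
Tool frame: the origin (TCP) lies on the mounting face of the last link; the fingertips stand 182 mm ahead of it and the grasp point (between the pads) lies ahead of it (env.grasp_offset is the z of the grasp point in the tool frame, in mm); z points along the fingers, y is the direction in which the jaws open and shut (so a half turn about z gives the same grasp; the last joint's range is limited). The gripper opens to 88 mm and grips with 3 to 60 N. Pads are 20 mm wide; open, the fingers measure 115 mm over their backs; the gripper's body (75 mm by 178 mm) begins 61 mm behind the grasp point.
Start: joints at [-68.337, 5.22, 70.514, -0, 104.267, -3.249], TCP at [252.739, -544.188, 404.631] pointing down, gripper open.
Joint ranges: [-164.24, 164.24], [-49.07, 125.15], [9.68, 141.18], [-86.29, 266.29], [3.28, 154.24], [-151.56, 151.56]. Speed limits (degrees/s): [147.25, 147.25, 172.46, 180, 180, 180].

INTERFACE

Orientations are given as [roll, pitch, yaw] about the fixed x, y, z axes, in that order (R = Rz(yaw) Ry(pitch) Rx(roll)).
In Python, from plant import env, viewer, ticket gives the robot as it stands. The module is installed in compiled form; this text tells all that it offers.
- The arm moves only by the tool move_arm, never from a script. Its argument "rows" is text: rows parted by semicolons, each of 5 numbers parted by spaces: the shift along the tool's x, y, z in cm, then the turn about the tool's z in degrees, then the finger opening in cm, from 0 to 8.78. In form: tx ty tz yaw grip; .... A call has 1 to 20 rows; each row is the pose to reach, as a shift and turn from the pose commanded when the call began, along the tool's axes at that moment; what a row does not reach only later rows make up. A row lasts 1/10 s, in which the tool goes at most 50 mm and 8.59 degrees, less where a joint would pass 70% of its speed; a pose out of reach is approached as far as the arm can. A call with a gripper value outside its range is refused whole. The fingers move at their own pace and stop on an object; "force" is the grip in N (left out, the last holds). Time passes only in rows, so rows that repeat a pose let the fingers close. It gives the time, the measured TCP pose, the force and the opening at its end, in the units of the state.
- env.state(): the state, without advancing time (a new reading comes with each control period).
- viewer.capture(name): name is "scene" or "top" or "wrist"; returns a dict with "pixels" (400x640x3 uint8, red, green, blue), "intrinsics" (3x3 intrinsics, pixels), "rvec" (rotation vector, rad) and "tvec" (3), from world to camera coordinates, as OpenCV has them; the wrist camera has in their place "hand_eye" (4x4, takes a point from camera to tool coordinates, whose origin is the TCP and whose axes are the flange's). Camera axes: x right, y down, z forward; pixel columns grow to the right and rows downward; lengths in mm; the calibration is good to about 2 mm. A picture is of the moment at which its call begins: read the wrist's pose just before it. There is no depth.
- ticket.finish_job(): hands the job in, once; it reports no verdict.
Trained networks look in the newest picture that a camera, given by its name, has taken for a name from the list of things; names that differ only in an ending like _2 or _b are one class to them, and where a whole thing is asked for, a point or a joint stands for the part that bears it (a point fixed in the world has none). Each returns a list of dicts, best first, with "confidence" (0 to 1); they miss things now and then, are a little off and sometimes report something else, mostly with a low value. They report only what shows in the picture. A call takes as long as a camera call. They do not tell look-alikes from the thing itself.
- viewer.silhouettes(camera, query): "pixels" (400x640 bool, what is visible of it) and "rect" ([left, top, right, bottom] in pixels, round what is visible of it).
The state is a dict: "time": time; "q": joint angles; "qvel": joint speeds; "joint_efforts": joint torques, N m; "position": TCP position; "eef_rot": TCP orientation; "contact_force": force on the tool from outside, world axes, zero at the start; "ft_torque": the same for the moment, N m; "opening": finger opening in mm.
Only numpy, scipy, OpenCV 4.12 (cv2) and the standard library are available. Lean on these libraries where they do the work, as an engineer would, in place of code of your own. Each camera call takes 0.05 s, during which the arm holds its last target.

## Working session

There is one attempt and no reset: what is moved stays moved. The work goes in short steps, Python scripts to look and compute and a tool call to move; the robot and the scene stay as the last step left them, time stands still between calls to the robot, and variables do not carry over. Pictures are saved under pics/ and viewed, and the job is handed in when it is done.

Besides the shell and the picture viewer there is one more tool, called after "Request:" as name(argument=value, ...) on one line, values as JSON. move_arm: Moves the arm, as the interface text tells. Its arguments: {"type":"object","properties":{"rows":{"type":"string"},"force":{"type":"number"}},"required":["rows"]}

```bash
mkdir -p pics
cat > h.py <<'E'
import numpy as np, cv2
from scipy.spatial.transform import Rotation as R
from plant import env, viewer, ticket
def cap(n, save=None):
    s=env.state(); c=viewer.capture(n)
    K=np.array(c["intrinsics"],float)
    if "rvec" in c:
        Rm=cv2.Rodrigues(np.array(c["rvec"],float))[0]; t=np.array(c["tvec"],float).ravel()
    else:
        H=np.array(c["hand_eye"],float)
        Rt=R.from_euler('xyz',s["eef_rot"],degrees=True).as_matrix()
        Rc=Rt@H[:3,:3]; pc=Rt@H[:3,3]+np.array(s["position"])
        Rm=Rc.T; t=-Rm@pc
    if save: cv2.imwrite(save,c["pixels"][:,:,::-1])
    return c["pixels"],K,Rm,t
def proj(P,K,Rm,t):
    p=(Rm@np.atleast_2d(P).T).T+t; p=p@K.T; return p[:,:2]/p[:,2:]
def ray(uv,K,Rm,t,z):
    d=Rm.T@np.linalg.solve(K,[uv[0],uv[1],1.]); c=-Rm.T@t
    return c+d*(z-c[2])/d[2]
E
python3 - <<'E'
from h import *
print(env.state(), env.grasp_offset)
for n in ["scene","top","wrist"]:
    im,K,Rm,t=cap(n,f"pics/{n}0.png"); print(n,K.tolist(),(-Rm.T@t).round(1))
    for q in ["carrier","pick_tub","rail","stand","bowl","cup","wheel_a"]:
        for d in viewer.silhouettes(n,q): 
            r=d["rect"]; print(" ",q,round(d["confidence"],2),np.round(r).tolist(), int(d["pixels"].sum()))
print(env.state()["time"])
E
```

```text
{'time': 0.0, 'q': array([-6.83383649e+01,  5.26342815e+00,  7.05798229e+01, -2.76446208e-04,
        1.04266003e+02, -3.24676203e+00]), 'qvel': array([ 0.06009227,  0.09353038,  0.03553263, -0.0295976 , -0.08511982,
       -0.02574032]), 'joint_efforts': array([-9.14155066e-05, -4.46458840e+01, -4.06442678e+01,  6.96170563e-02,
        2.94971187e-02, -1.53071846e-04]), 'position': array([ 252.7404116 , -544.24085581,  403.52346997]), 'eef_rot': array([-1.79890906e+02, -5.92014362e-03,  2.49083236e+01]), 'contact_force': array([-0.17531985,  0.50069542,  0.36304065]), 'ft_torque': array([ 0.05456525,  0.02066112, -0.01261477]), 'opening': 87.7281032023106} 163.3
scene [[429.74761782919023, 0.0, 327.09032953101917], [0.0, 429.74761782919023, 198.24003416071463], [0.0, 0.0, 1.0]] [990.  732.9 769. ]
  carrier 0.82 [330.0, 121.0, 354.0, 177.0] 663
  carrier 0.79 [295.0, 136.0, 324.0, 197.0] 865
  carrier 0.65 [350.0, 140.0, 384.0, 199.0] 1213
  pick_tub 0.66 [346.0, 195.0, 382.0, 232.0] 1099
  rail 0.77 [255.0, 154.0, 352.0, 246.0] 2203
  rail 0.39 [294.0, 138.0, 321.0, 192.0] 795
  st
[... 561 characters left out ...]
er 0.84 [332.0, 259.0, 371.0, 302.0] 1015
  carrier 0.81 [369.0, 215.0, 412.0, 246.0] 913
  carrier 0.61 [384.0, 259.0, 425.0, 306.0] 1048
  pick_tub 0.82 [286.0, 232.0, 324.0, 256.0] 768
  rail 0.77 [236.0, 166.0, 400.0, 184.0] 1792
  stand 0.74 [232.0, 163.0, 400.0, 203.0] 4854
  bowl 0.91 [227.0, 222.0, 268.0, 263.0] 1359
  bowl 0.44 [234.0, 162.0, 402.0, 203.0] 5008
  cup 0.69 [425.0, 158.0, 451.0, 184.0] 619
  wheel_a 0.84 [256.0, 100.0, 298.0, 136.0] 1181
  wheel_a 0.83 [336.0, 97.0, 371.0, 134.0] 1188
wrist [[303.6081631295165, 0.0, 323.67432056995034], [0.0, 303.6081631295165, 198.04484965594773], [0.0, 0.0, 1.0]] [ 328.2 -509.6  384.9]
  carrier 0.79 [0.0, 0.0, 150.0, 50.0] 3867
1.2
```

View pictures.

View pics/scene0.png

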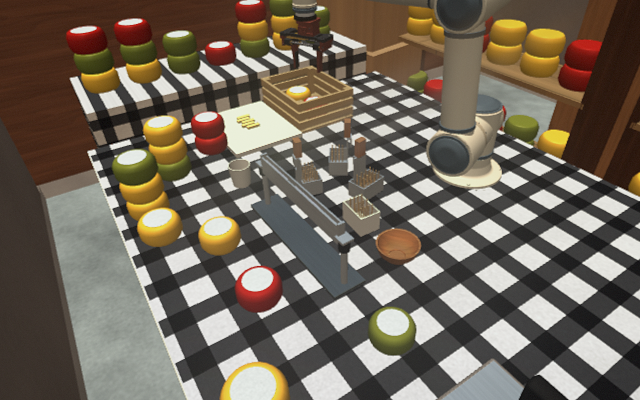

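View pics/top0.png

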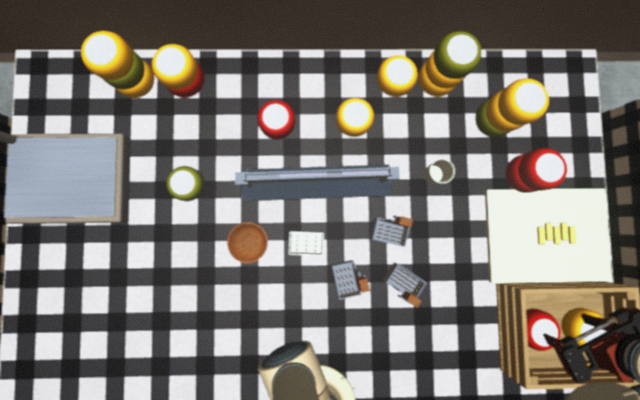

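View pics/wrist0.png

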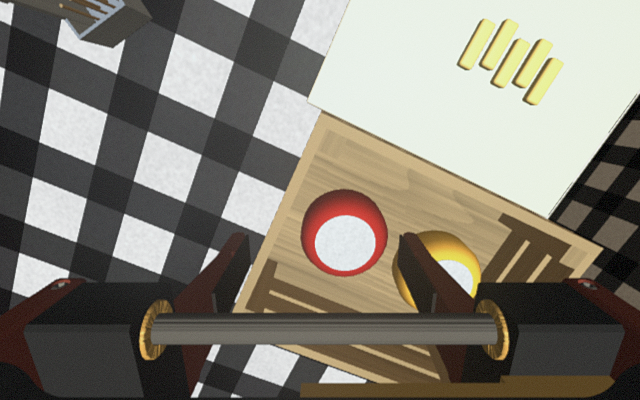

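Run:
```python
import cv2
a=cv2.imread('pics/scene0.png')[105:265,240:440]; cv2.imwrite('pics/scene0c.png',cv2.resize(a,None,fx=3.7,fy=3.7,interpolation=cv2.INTER_CUBIC))
a=cv2.imread('pics/top0.png')[150:310,225:435]; cv2.imwrite('pics/top0c.png',cv2.resize(a,None,fx=3.7,fy=3.7,interpolation=cv2.INTER_CUBIC))
```

```text
(no output)
```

View pics/scene0c.png

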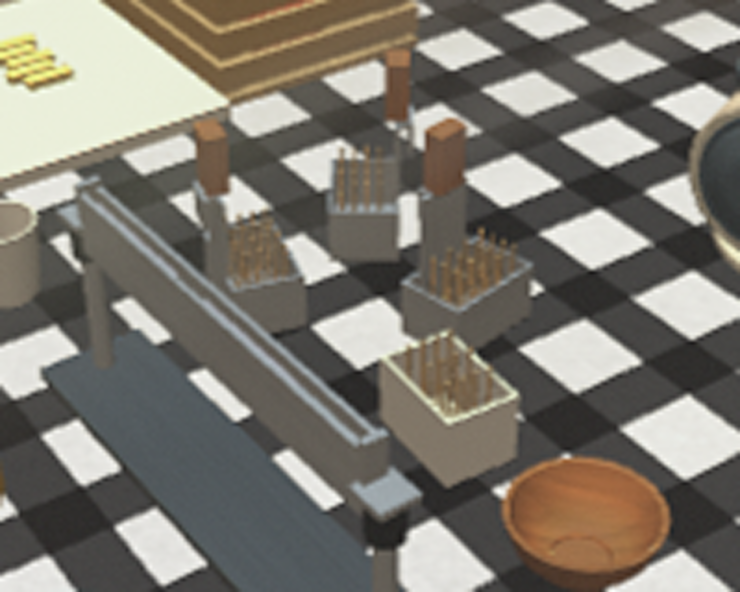

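View pics/top0c.png

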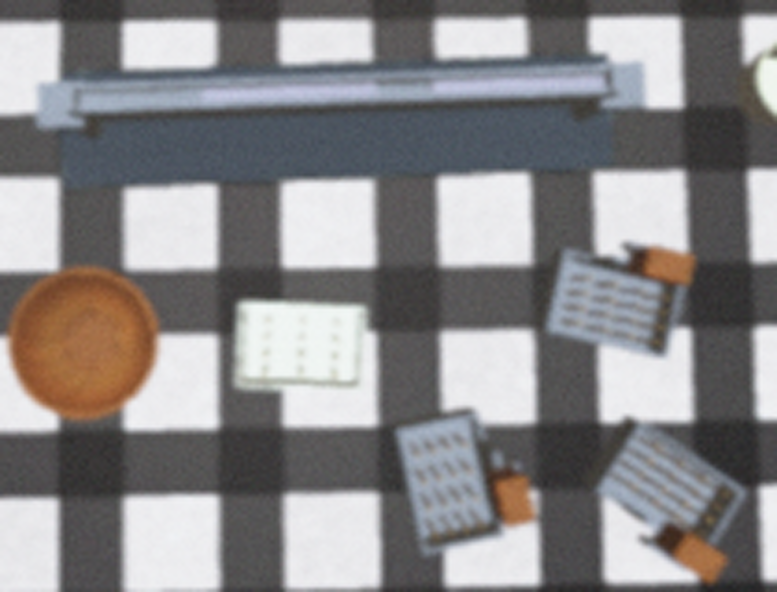

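Run:
```python
from h import *
im,K,Rm,t=cap("top")
f=lambda x,y:((x+.5)/3.7-.5+225,(y+.5)/3.7-.5+150)
print("handle",ray(f(668,264),K,Rm,t,172).round(1))
for p in [(565,250),(662,355),(547,330)]: print("rim",ray(f(*p),K,Rm,t,50).round(1))
for p in [(75,85),(75,112),(608,68),(608,97)]: print("rail",ray(f(*p),K,Rm,t,177).round(1))
for p in [(65,187),(612,167)]: print("base",ray(f(*p),K,Rm,t,12).round(1))
im,K,Rm,t=cap("wrist")
s=env.state();print(s["time"],s["position"])
c=viewer.capture("wrist"); print(np.round(c["hand_eye"],3))
```

```text
handle [ 491.3 -214.1  172. ]
rim [ 503.7 -172.5   50. ]
rim [ 426.8 -241.    50. ]
rim [ 446.  -157.8   50. ]
rail [609.3 161.3 177. ]
rail [592.1 161.3 177. ]
rail [ 616.8 -178.2  177. ]
rail [ 598.1 -177.6  177. ]
base [556.8 196.4  12. ]
base [ 567.1 -217.5   12. ]
1.3 [ 252.75149158 -544.19556073  404.6337365 ]
[[-0.0000e+00 -9.5400e-01 -3.0100e-01  8.3043e+01]
 [ 1.0000e+00 -0.0000e+00  1.0000e-03  4.4700e-01]
 [-1.0000e-03 -3.0100e-01  9.5400e-01  1.9810e+01]
 [ 0.0000e+00  0.0000e+00  0.0000e+00  1.0000e+00]]
```

Candidates for the carrier in the top view: A (391,231), B (349,281), C (405,283). All three have a handle and hook, and the white tub (306,243) has neither. The robot base is near (335,395), so A is the farthest. I'll move above A and check it in a close crop.

Request:
move_arm(rows="35.6 -20 0 38.4 8.7;35.6 -20 0 38.4 8.7;35.6 -20 0 38.4 8.7;35.6 -20 0 38.4 8.7;35.6 -20 0 38.4 8.7;35.6 -20 0 38.4 8.7;35.6 -20 0 38.4 8.7;35.6 -20 0 38.4 8.7;35.6 -20 0 38.4 8.7;35.6 -20 0 38.4 8.7;35.6 -20 0 38.4 8.7;35.6 -20 0 38.4 8.7;35.6 -20 0 38.4 8.7", force=30)

```text
time: 2.65
position: [490.7, -214.0, 404.7]
eef_rot: [180.0, -0.0, -13.6]
contact_force: [0.6, -0.9, -0.1]
opening: 86.8
```

Run:
```python
from h import *
im,K,Rm,t=cap("wrist","pics/w1.png"); s=env.state(); print(s["time"],s["position"],s["eef_rot"],s["contact_force"])
np.savez("w1.npz",K=K,R=Rm,t=t)
def mk(x,y,th,P):
    c,s_=np.cos(th),np.sin(th); P=np.array(P,float); return np.c_[x+c*P[:,0]-s_*P[:,1], y+s_*P[:,0]+c*P[:,1],P[:,2]]
th=np.radians(-13.3)
c0=np.array([465.6,-206.1])
v=im[:,:,::-1].copy()
for P,col in [([[18,-15,172],[38,-15,172],[38,15,172],[18,15,172]],(0,255,0)),([[-30,-45,50],[30,-45,50],[30,45,50],[-30,45,50]],(255,255,0)),([[36.5,-15,118],[41.5,-15,118],[41.5,15,118],[36.5,15,118]],(0,0,255))]:
    cv2.polylines(v,[proj(mk(*c0,th,P),K,Rm,t).round().astype(int)],True,col,1)
cv2.imwrite("pics/w1o.png",v)
```

```text
2.7 [ 490.7937165  -213.90940058  404.70598004] [ 1.79989856e+02 -6.15892313e-03 -1.36017221e+01] [-0.70759142 -0.5503578  -0.02676268]
```

View pics/w1o.png

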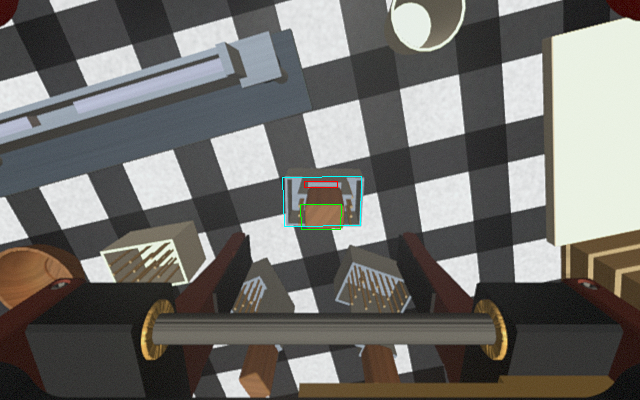

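View pics/w1.png

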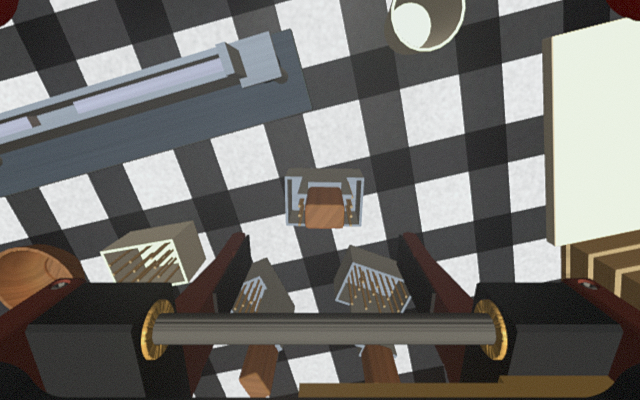

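Run:
```python
import cv2
a=cv2.imread('pics/w1.png')[155:245,265:385]; cv2.imwrite('pics/w1c.png',cv2.resize(a,None,fx=6,fy=6,interpolation=cv2.INTER_CUBIC))
a=cv2.imread('pics/w1.png')[30:190,0:310]; cv2.imwrite('pics/w1r.png',cv2.resize(a,None,fx=2.5,fy=2.5,interpolation=cv2.INTER_CUBIC))
```

```text
(no output)
```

View pics/w1c.png

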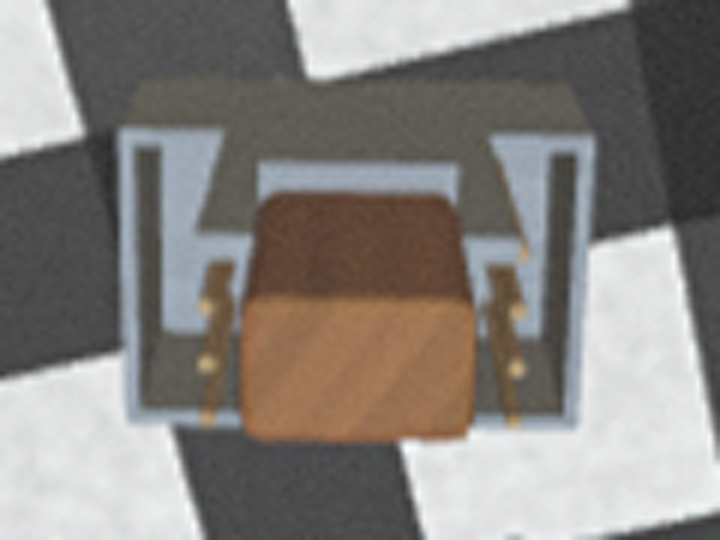

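View pics/w1r.png

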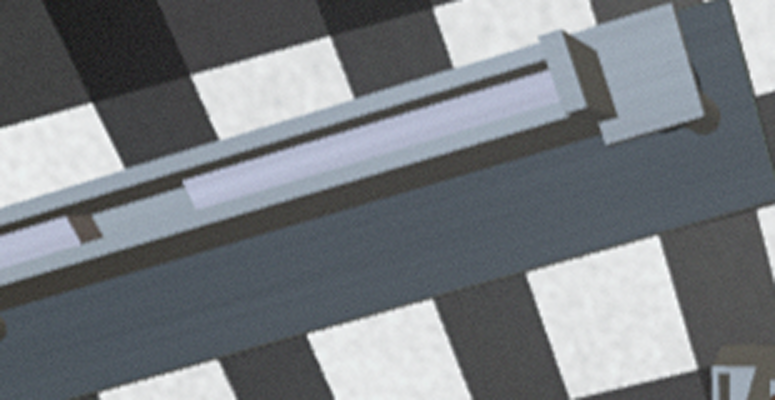

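Run:
```python
from h import *
d=np.load("w1.npz");K,Rm,t=d["K"],d["R"],d["t"]
f=lambda x,y:((x+.5)/6-.5+265,(y+.5)/6-.5+155)
Rt=R.from_euler('xyz',[180,0,-13.6],degrees=True).as_matrix(); p0=np.array([490.8,-213.9,404.7])
for p in [(358,367),(244,298),(472,298),(244,438),(468,438)]:
    P=ray(f(*p),K,Rm,t,172); print("handle",P.round(1),(Rt.T@(P-p0)).round(1))
for p in [(120,130),(595,135),(130,418),(575,425)]:
    P=ray(f(*p),K,Rm,t,50); print("rim",P.round(1),(Rt.T@(P-p0)).round(1))
g=lambda x,y:((x+.5)/2.5-.5,(y+.5)/2.5-.5+30)
for p in [(185,180),(195,210),(68,217),(84,244)]: print("pocket z165",ray(g(*p),K,Rm,t,165).round(1))
for p in [(545,72),(557,105)]: print("slot end z165",ray(g(*p),K,Rm,t,165).round(1))
for p in [(540,38),(570,115),(0,208),(0,284)]: print("lip top z177",ray(g(*p),K,Rm,t,177).round(1))
```

```text
handle [ 492.9 -215.5  172. ] [  2.4   1.  232.7]
handle [ 505.  -203.9  172. ] [ 11.5 -13.  232.7]
handle [ 498.4 -231.3  172. ] [ 11.5  15.1 232.7]
handle [ 487.  -199.2  172. ] [ -7.2 -13.4 232.7]
handle [ 480.3 -226.7  172. ] [ -7.2  14.9 232.7]
rim [ 504.7 -172.5   50. ] [  3.8 -43.5 354.7]
rim [ 482.6 -259.4   50. ] [  2.8  46.1 354.7]
rim [ 447.9 -158.5   50. ] [-54.7 -43.8 354.7]
rim [ 425.7 -243.9   50. ] [-56.3  44.5 354.7]
pocket z165 [612.7 -66.6 165. ]
pocket z165 [604.8 -65.6 165. ]
pocket z165 [611.4 -30.2 165. ]
pocket z165 [603.7 -30.7 165. ]
slot end z165 [ 615.2 -172.3  165. ]
slot end z165 [ 606.8 -172.7  165. ]
lip top z177 [ 620.4 -177.1  177. ]
lip top z177 [ 601.8 -178.5  177. ]
lip top z177 [615.5 -25.1 177. ]
lip top z177 [597.7 -14.2 177. ]
```

The close crop confirms A: wooden handle centred at (324,216), bridge and hook at about (325,183) on the rail side, and a steel box with picks. The rail floor also shows a recess at roughly y = -66 to -30, which I'll use only as a hint before feeling for it. Next is the grasp.

Request:
move_arm(rows="0.2 0.1 3 0.5 8.7;0.2 0.1 6 0.5 8.7;0.2 0.1 8.5 0.5 8.7;0.2 0.1 9.1 0.5 8.7;0.2 0.1 9.1 0.5 8.7;0.2 0.1 9.1 0.5 5;0.2 0.1 9.1 0.5 2.5;0.2 0.1 9.1 0.5 2.5;0.2 0.1 9.1 0.5 2.5;0.2 0.1 9.1 0.5 2.5;0.2 0.1 9.1 0.5 2.5;0.2 0.1 9.1 0.5 2.5;0.2 0.1 9.1 0.5 2.5", force=35)

```text
time: 4.0
position: [493.1, -214.3, 313.5]
eef_rot: [180.0, 0.0, -14.0]
contact_force: [0.6, -1.4, -1.3]
opening: 29.9
```

Request:
move_arm(rows="0 0 -1 0 2.5;0 0 -4 0 2.5;0 0 -8 0 2.5;0 0 -11.5 0 2.5;0 0 -11.5 0 2.5;0 0 -11.5 0 2.5")

```text
time: 4.6
position: [493.1, -214.3, 428.8]
eef_rot: [180.0, -0.0, -14.0]
contact_force: [0.5, -0.3, -4.4]
opening: 29.8
```

Run:
```python
from h import *
im,K,Rm,t=cap("wrist","pics/w2.png"); s=env.state(); print(s["time"],s["position"],s["eef_rot"],s["contact_force"],s["opening"])
np.savez("w2.npz",K=K,R=Rm,t=t)
```

```text
4.65 [ 493.13928407 -214.29661054  427.01954615] [-1.79967973e+02  1.23830597e-01 -1.39864626e+01] [ 0.22923919  0.51918029 -4.03181453] 29.91803210259464
```

View pics/w2.png

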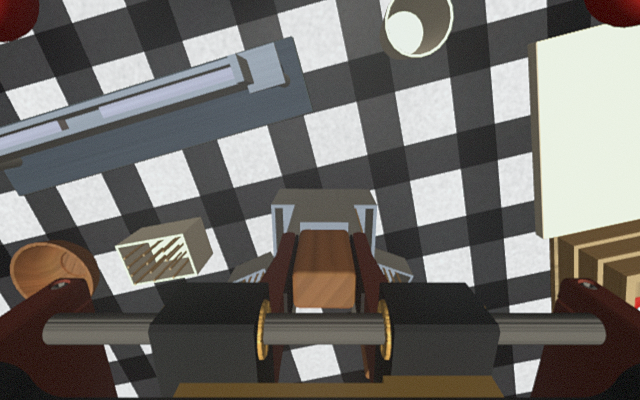

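Request:
move_arm(rows="4.5 -22.1 0 -15.2 2.5;4.5 -22.1 0 -15.2 2.5;4.5 -22.1 0 -15.2 2.5;4.5 -22.1 0 -15.2 2.5;4.5 -22.1 0 -15.2 2.5;4.5 -22.1 0 -15.2 2.5;4.5 -22.1 0 -15.2 2.5;4.5 -22.1 0 -15.2 2.5;4.5 -22.1 0 -15.2 2.5")

```text
time: 5.55
position: [589.8, -11.9, 428.2]
eef_rot: [180.0, 0.0, 1.1]
contact_force: [-0.1, -0.5, -2.8]
opening: 29.8
```

Run:
```python
from h import *
im,K,Rm,t=cap("wrist","pics/w3.png"); s=env.state(); print(s["time"],s["position"],s["eef_rot"],s["contact_force"],s["opening"])
np.savez("w3.npz",K=K,R=Rm,t=t)
a=cv2.imread('pics/w3.png')[130:260,220:420]; cv2.imwrite('pics/w3c.png',cv2.resize(a,None,fx=4,fy=4,interpolation=cv2.INTER_CUBIC))
```

```text
5.6 [589.84644052 -11.90170881 428.45431159] [1.79991944e+02 2.06788235e-02 1.10595791e+00] [-0.23403349 -0.5152552  -3.16479633] 29.803227925222323
```

View pics/w3.png

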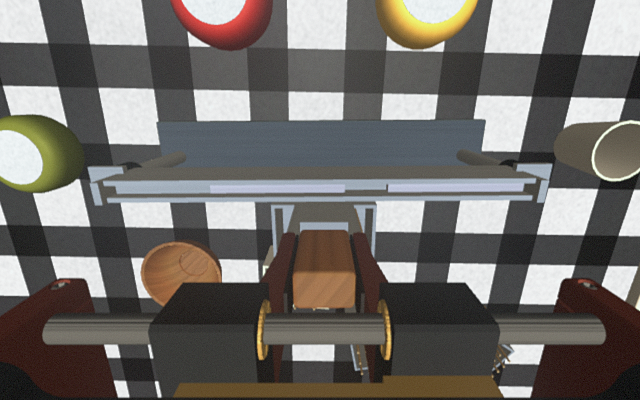

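View pics/w3c.png

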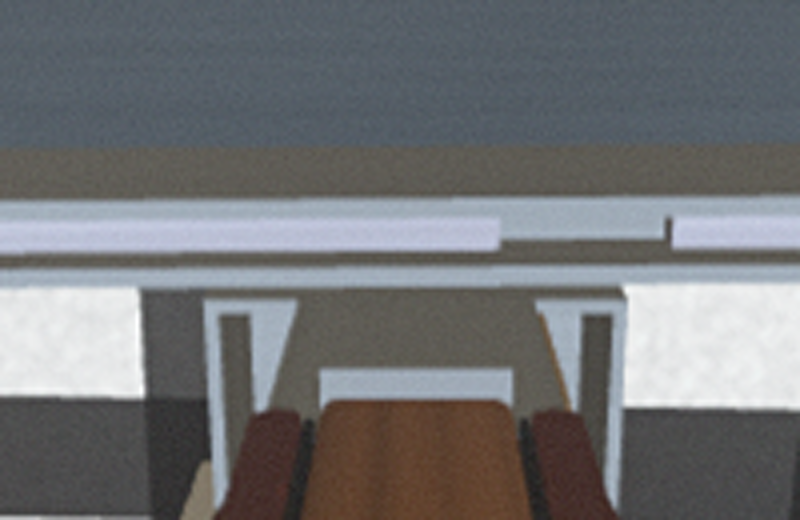

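Run:
```python
from h import *
d=np.load("w3.npz");K,Rm,t=d["K"],d["R"],d["t"]
im=cv2.imread("pics/w3.png").astype(int)
for u in [250,280,320,360,375]:
    print(u,[(v,im[v].mean(1)[u-2:u+3].mean().round().astype(int)) for v in range(176,206)])
print([(v,im[v,310:335].mean().round().astype(int)) for v in range(214,236)])
Rt=R.from_euler('xyz',[180,0,1.1],degrees=True).as_matrix(); p0=np.array([589.8,-11.9,428.4])
f=lambda x,y:((x+.5)/4-.5+220,(y+.5)/4-.5+130)
def T(uv,z): 
    P=ray(uv,K,Rm,t,z); return P.round(1),(Rt.T@(P-p0)).round(1)
for x,y in [(320,367),(512,367)]: print("bridge",T(f(x,y),233.1))
for x,y in [(501,220),(501,248),(667,217),(672,247)]: print("pocket",T(f(x,y),165))
```

```text
250 [(176, np.int64(90)), (177, np.int64(93)), (178, np.int64(91)), (179, np.int64(101)), (180, np.int64(148)), (181, np.int64(177)), (182, np.int64(175)), (183, np.int64(174)), (184, np.int64(182)), (185, np.int64(198)), (186, np.int64(207)), (187, np.int64(204)), (188, np.int64(197)), (189, np.int64(197)), (190, np.int64(198)), (191, np.int64(200)), (192, np.int64(178)), (193, np.int64(126)), (194, np.int64(92)), (195, np.int64(90)), (196, np.int64(102)), (197, np.int64(148)), (198, np.int64(178)), (199, np.int64(175)), (200, np.int64(173)), (201, np.int64(192)), (202, np.int64(226)), (203, np.int64(236)), (204, np.int64(234)), (205, np.int64(234))]
280 [(176, np.int64(89)), (177, np.int64(91)), (178, np.int64(88)), (179, np.int64(110)), (180, np.int64(155)), (181, np.int64(177)), (182, np.int64(174)), (183, np.int64(172)), (184, np.int64(181)), (185, np.int64(197)), (186, np.int64(205)), (187, np.int64(198)), (188, np.int64(197)), (189, np.int64(194)), (190, np.int64(197)), (191, np.int64(199)), (192, np.int64(169)), (193, np.int64(107)), (194, np.int64(89)), (195, np.int64(88)), 
[... 2364 characters left out ...]
int64(143)), (223, np.int64(172)), (224, np.int64(171)), (225, np.int64(170)), (226, np.int64(171)), (227, np.int64(171)), (228, np.int64(174)), (229, np.int64(140)), (230, np.int64(71)), (231, np.int64(64)), (232, np.int64(69)), (233, np.int64(69)), (234, np.int64(68)), (235, np.int64(69))]
bridge (array([602.3,   2.7, 233.1]), array([ 12.7, -14.3, 195.3]))
bridge (array([602.8, -27.1, 233.1]), array([ 12.7,  15.4, 195.3]))
pocket (array([608.2, -29.8, 165. ]), array([ 18.1,  18.2, 263.4]))
pocket (array([602.2, -30. , 165. ]), array([ 12. ,  18.3, 263.4]))
pocket (array([609.5, -64.1, 165. ]), array([ 18.7,  52.6, 263.4]))
pocket (array([603.1, -65.7, 165. ]), array([ 12.2,  54. , 263.4]))
```

Run:
```python
from h import *
d=np.load("w3.npz");K,Rm,t=d["K"],d["R"],d["t"]
Rt=R.from_euler('xyz',[180,0,1.1],degrees=True).as_matrix(); p0=np.array([589.8,-11.9,428.4])
def T(uv,z): 
    P=ray(uv,K,Rm,t,z); return (Rt.T@(P-p0)).round(2)[:2]
im=cv2.imread("pics/w3.png").astype(float).mean(2)
def cross(u,lo,hi,th=130,up=True):
    c=im[lo:hi,u-2:u+3].mean(1)
    for i in range(len(c)-1):
        if (c[i]<th<=c[i+1]) if up else (c[i]>th>=c[i+1]): return lo+i+(th-c[i])/(c[i+1]-c[i])
for u in [230,250,280,320,360,375]:
    b=cross(u,174,184); l=cross(u,193,199); o=cross(u,198,204,up=False)
    print(u,"back outer",b and T((u,b),177),"lip inner",l and T((u,l),177),"outer",o and T((u,o),177))
for u in [305,322,340]: 
    b=cross(u,214,226); print("bridge",T((u,b),233.1))
```

```text
230 back outer [ 25.37 -72.77] lip inner [ 11.4  -74.06] outer None
250 back outer [ 25.36 -57.1 ] lip inner [ 11.42 -58.12] outer None
280 back outer [ 25.49 -33.59] lip inner [ 11.57 -34.19] outer [  7.35 -34.38]
320 back outer [25.72 -2.25] lip inner [11.75 -2.3 ] outer [ 7.48 -2.31]
360 back outer [25.94 29.09] lip inner [12.   29.59] outer [ 7.74 29.74]
375 back outer [26.08 40.83] lip inner [12.01 41.55] outer None
bridge [ 12.53 -11.01]
bridge [12.53 -0.47]
bridge [12.54 10.7 ]
```

Run:
```python
from h import *
d=np.load("w3.npz");K,Rm,t=d["K"],d["R"],d["t"]
Rt=R.from_euler('xyz',[180,0,1.1],degrees=True).as_matrix(); p0=np.array([589.8,-11.9,428.4])
f=lambda x,y:((x+.5)/4-.5+220,(y+.5)/4-.5+130)
for x,y in [(205,301),(627,298),(290,300)]: print((Rt.T@(ray(f(x,y),K,Rm,t,428.4-263.3)-p0)).round(2))
# plate top / handle top
a=cv2.imread('pics/w3.png')[215:320,270:380]; cv2.imwrite('pics/w3h.png',cv2.resize(a,None,fx=5,fy=5,interpolation=cv2.INTER_CUBIC))
```

```text
[  0.4  -44.01 263.3 ]
[  1.03  45.2  263.3 ]
[  0.61 -26.03 263.3 ]
```

View pics/w3h.png

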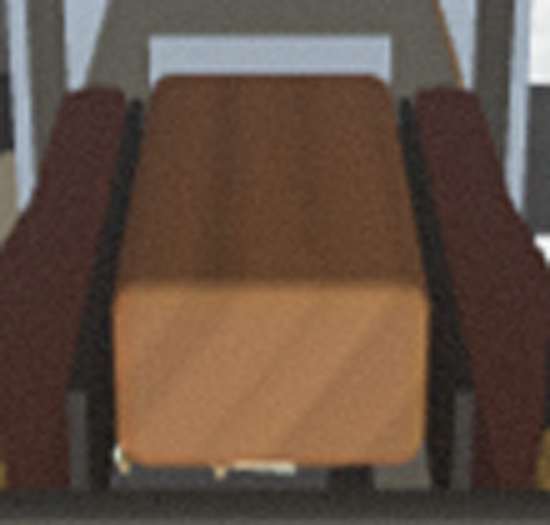

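Request:
move_arm(rows="0.55 -0.5 0 -0.35 2.5;0.55 -0.5 1 -0.35 2.5;0.55 -0.5 2 -0.35 2.5;0.55 -0.5 2 -0.35 2.5;0.55 -0.5 2 -0.35 2.5")

```text
time: 6.1
position: [595.5, -5.6, 407.7]
eef_rot: [-180.0, 0.1, 1.6]
contact_force: [-0.1, -0.1, -2.7]
opening: 30.1
```

Run:
```python
from h import *
pix,K,Rm,t=cap("wrist","pics/w4.png"); s=env.state(); print(s["time"],s["position"],s["eef_rot"],s["contact_force"],s["opening"])
cap("scene","pics/s4.png")
a=cv2.imread('pics/s4.png')[90:290,220:420]; cv2.imwrite('pics/s4c.png',cv2.resize(a,None,fx=3,fy=3,interpolation=cv2.INTER_CUBIC))
p0=s["position"]; Rt=R.from_euler('xyz',s["eef_rot"],degrees=True).as_matrix()
def T(uv,z): 
    P=ray(uv,K,Rm,t,z); return (Rt.T@(P-p0)).round(2)[:2]
im=pix.astype(float).mean(2)
for u in [200,250,290,322,350,400]:
    c=im[150:245,u-2:u+3].mean(1); g=np.diff(c)
    out=[]
    i=0
    for i in range(1,len(g)-1):
        if abs(g[i])>25 and abs(g[i])>=abs(g[i-1]) and abs(g[i])>abs(g[i+1]):
            v=150+i+.5; out.append((v,int(np.sign(g[i])),T((u,v),177)[0],T((u,v),p0[2]-195.3)[0]))
    print(u,out)
```

```text
6.15 [595.53586064  -5.61025495 408.36098557] [-1.79997945e+02  2.48940731e-02  1.56040135e+00] [ 0.24430504  0.40932741 -2.19335661] 29.943960011988363
200 [(193.5, 1, np.float64(20.06), np.float64(30.87)), (206.5, -1, np.float64(10.1), np.float64(22.61)), (211.5, 1, np.float64(6.19), np.float64(19.37)), (217.5, -1, np.float64(1.45), np.float64(15.44))]
250 [(193.5, 1, np.float64(20.05), np.float64(30.86)), (206.5, -1, np.float64(10.08), np.float64(22.6)), (211.5, 1, np.float64(6.18), np.float64(19.36)), (216.5, 1, np.float64(2.23), np.float64(16.09)), (237.5, -1, np.float64(-14.82), np.float64(1.96))]
290 [(193.5, 1, np.float64(20.04), np.float64(30.85)), (206.5, -1, np.float64(10.07), np.float64(22.59)), (211.5, 1, np.float64(6.17), np.float64(19.35))]
322 [(193.5, 1, np.float64(20.03), np.float64(30.84)), (206.5, -1, np.float64(10.06), np.float64(22.58)), (221.5, 1, np.float64(-1.78), np.float64(12.76)), (229.5, -1, np.float64(-8.26), np.float64(7.39))]
350 [(193.5, 1, np.float64(20.02), np.float64(30.83)), (206.5, -1, np.float64(10.05), np.float64(22.57)), (211.5, 1, np.float64(6.15), np.float64(19.33)), (217.5, -1, np.float64(1.4), np.float64(15.4))]
400 [(193.5, 1, np.float64(20.01), np.float64(30.82)), (199.5, -1, np.float64(15.44), np.float64(27.04)), (206.5, -1, np.float64(10.04), np.float64(22.56)), (211.5, 1, np.float64(6.13), np.float64(19.32)), (216.5, 1, np.float64(2.18), np.float64(16.05)), (241.5, -1, np.float64(-18.21), np.float64(-0.86))]
```

View pics/w4.png

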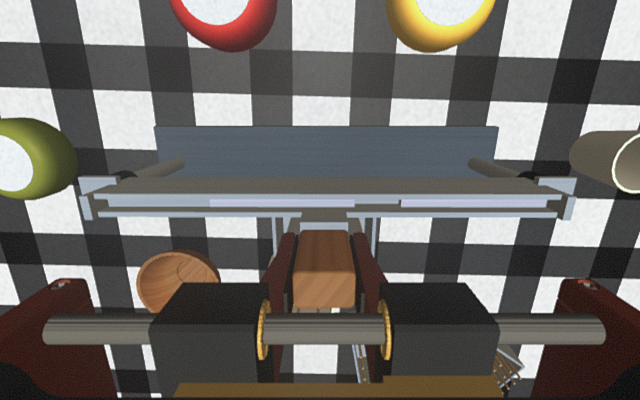

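View pics/s4c.png

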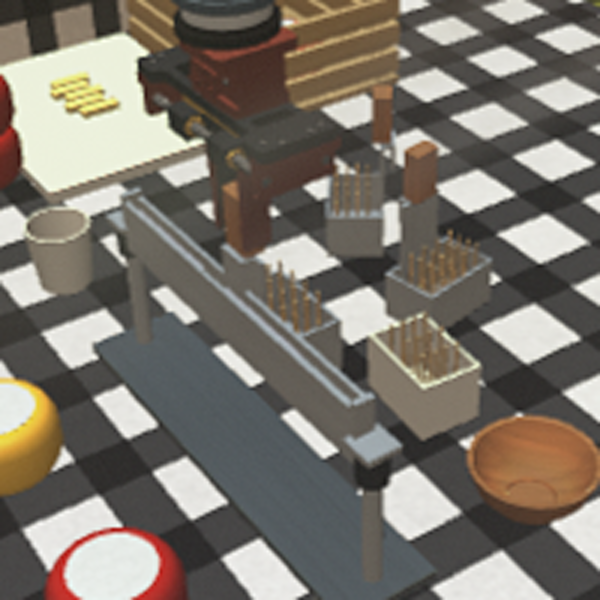

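Request:
move_arm(rows="-0.02 0 0.5 0 2.5;-0.02 0 0.9 0 2.5;-0.02 0 1.2 0 2.5;-0.02 0 1.2 0 2.5")

```text
time: 6.6
position: [595.3, -5.6, 395.8]
eef_rot: [-180.0, 0.1, 1.6]
contact_force: [-0.6, 0.3, -2.4]
opening: 29.7
```

Request:
move_arm(rows="0 0 0.3 0 2.5;0 0 0.5 0 2.5;0 0 0.5 0 2.5;0 0 0.5 0 2.5")

```text
time: 7.0
position: [595.4, -5.6, 391.6]
eef_rot: [180.0, 0.0, 1.6]
contact_force: [0.8, -0.6, -2.7]
opening: 30.0
```

Run:
```python
from h import *
s=env.state(); print(s["time"],s["position"],s["eef_rot"],s["contact_force"],s["ft_torque"])
pix,K,Rm,t=cap("wrist","pics/w5.png")
a=cv2.imread('pics/w5.png')[160:330,200:440]; cv2.imwrite('pics/w5c.png',cv2.resize(a,None,fx=3.2,fy=3.2,interpolation=cv2.INTER_CUBIC))
```

```text
7.0 [595.36381732  -5.60786414 391.61294879] [1.79997365e+02 4.14629437e-03 1.56002079e+00] [ 0.81324322 -0.63567564 -2.74130921] [-0.0027221  -0.05330807 -0.06157569]
```

View pics/w5c.png

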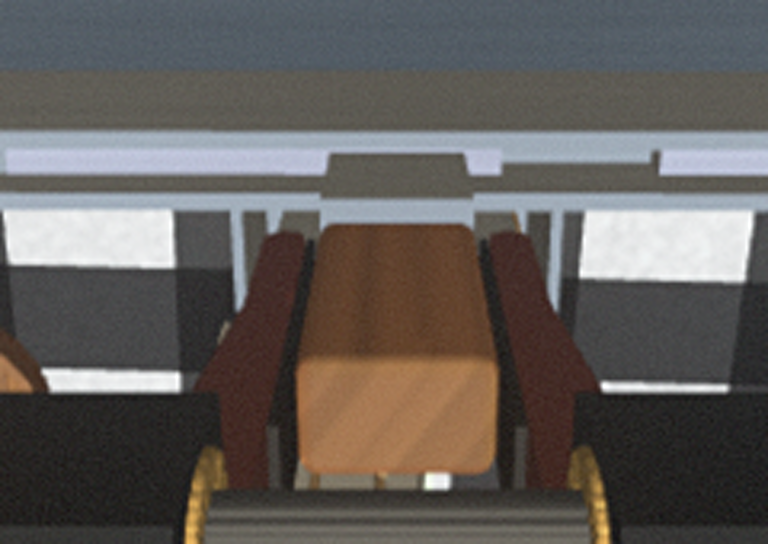

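The tongue is in the slot behind the lip, at (322,212) in the wrist picture, and nothing is touching. Next I lower it gently onto the floor.

Request:
move_arm(rows="0 0 0.15 0 2.5;0 0 0.3 0 2.5;0 0 0.3 0 2.5;0 0 0.3 0 2.5")

```text
time: 7.45
position: [595.4, -5.6, 388.5]
eef_rot: [-180.0, 0.0, 1.6]
contact_force: [0.2, -0.0, -3.0]
opening: 29.6
```

Request:
move_arm(rows="0 0 0.1 0 2.5;0 0 0.15 0 2.5;0 0 0.15 0 2.5;0 0 0.15 0 2.5")

```text
time: 7.85
position: [595.4, -5.6, 387.4]
eef_rot: [-180.0, -0.0, 1.6]
contact_force: [-0.6, 0.7, -1.4]
opening: 29.8
```

Request:
move_arm(rows="0 0 0.1 0 2.5;0 0 0.2 0 2.5;0 0 0.2 0 2.5;0 0 0.2 0 2.5")

```text
time: 8.25
position: [595.3, -5.6, 385.6]
eef_rot: [180.0, -0.0, 1.6]
contact_force: [-0.8, -0.5, 0.8]
opening: 29.8
```

Run:
```python
from h import *
s=env.state(); print(s["time"],s["position"],s["contact_force"],s["ft_torque"])
```

```text
8.25 [595.31493114  -5.57083963 385.561271  ] [-0.79165552 -0.46138453  0.80907215] [0.04960233 0.10887852 0.00197112]
```

Request:
move_arm(rows="0 0.4 0 0 2.5;0 0.8 0 0 2.5;0 1.2 0 0 2.5;0 1.6 0 0 2.5;0 2 0 0 2.5;0 2 0 0 2.5;0 2 0 0 2.5")

```text
time: 8.95
position: [595.9, -26.2, 385.2]
eef_rot: [179.9, -0.0, 1.5]
contact_force: [0.2, -1.8, 1.5]
opening: 29.5
```

Request:
move_arm(rows="0 0.4 0 0 2.5;0 0.8 0 0 2.5;0 1.2 0 0 2.5;0 1.5 0 0 2.5;0 1.5 0 0 2.5;0 1.5 0 0 2.5")

```text
time: 9.55
position: [596.3, -41.1, 385.1]
eef_rot: [179.9, 0.0, 1.5]
contact_force: [0.3, -0.6, 0.0]
opening: 29.8
```

Request:
move_arm(rows="0 0.15 0 0 2.5;0 0.3 0 0 2.5;0 0.3 0 0 2.5;0 0.3 0 0 2.5")

```text
time: 9.95
position: [596.4, -44.0, 384.2]
eef_rot: [179.9, 0.1, 1.5]
contact_force: [-0.6, -0.4, -2.1]
opening: 29.5
```

Request:
move_arm(rows="0 0.1 0 0 2.5;0 0.2 0 0 2.5;0 0.2 0 0 2.5;0 0.2 0 0 2.5")

```text
time: 10.35
position: [596.5, -45.6, 384.9]
eef_rot: [-180.0, 0.0, 1.6]
contact_force: [0.2, -0.6, -4.0]
opening: 29.6
```

Request:
move_arm(rows="0 0 0.1 0 2.5;0 0 0.2 0 2.5;0 0 0.3 0 2.5;0 0 0.3 0 2.5;0 0 0.3 0 2.5")

```text
time: 10.85
position: [596.5, -45.6, 382.1]
eef_rot: [-180.0, 0.0, 1.6]
contact_force: [-0.5, -0.3, -3.0]
opening: 30.1
```

Request:
move_arm(rows="0 0 0.1 0 2.5;0 0 0.2 0 2.5;0 0 0.2 0 2.5;0 0 0.2 0 2.5")

```text
time: 11.25
position: [596.4, -45.6, 380.2]
eef_rot: [-180.0, -0.0, 1.6]
contact_force: [-0.0, -0.8, -3.2]
opening: 30.1
```

Run:
```python
from h import *
s=env.state(); print(s["time"],s["position"],s["contact_force"],s["ft_torque"])
```

```text
11.25 [596.44408904 -45.58493326 380.16797095] [-0.04804023 -0.77119414 -3.23542618] [ 0.03244186 -0.03745491 -0.04857689]
```

Request:
move_arm(rows="0 0 0.1 0 2.5;0 0 0.2 0 2.5;0 0 0.2 0 2.5;0 0 0.2 0 2.5")

```text
time: 11.65
position: [596.4, -45.6, 378.5]
eef_rot: [180.0, -0.0, 1.6]
contact_force: [-1.3, 1.4, -0.5]
opening: 29.6
```

Run:
```python
from h import *
s=env.state(); print(s["time"],s["position"],s["contact_force"],s["ft_torque"])
pix,K,Rm,t=cap("wrist","pics/w6.png")
a=cv2.imread('pics/w6.png')[160:330,200:440]; cv2.imwrite('pics/w6c.png',cv2.resize(a,None,fx=3.2,fy=3.2,interpolation=cv2.INTER_CUBIC))
```

```text
11.65 [596.40901138 -45.57674188 378.4875222 ] [-1.34151949  1.37140732 -0.52753529] [ 0.0163619   0.07794747 -0.0253483 ]
```

View pics/w6c.png

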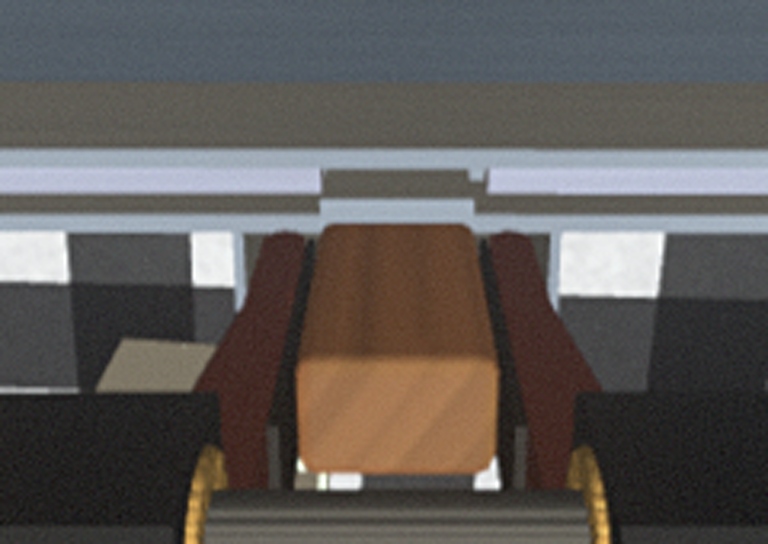

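Request:
move_arm(rows="0 0.05 0.05 0 2.5;0 0.1 0.07 0 2.5;0 0.1 0.07 0 2.5;0 0.1 0.07 0 2.5")

```text
time: 12.1
position: [596.5, -46.4, 377.7]
eef_rot: [-180.0, -0.0, 1.6]
contact_force: [-0.4, 2.7, 0.3]
opening: 30.0
```

Request:
move_arm(rows="0 0 0 0 3.2;0 0 0 0 3.6;0 0 0 0 4.5;0 0 0 0 6;0 0 0 0 6;0 0 0 0 6;0 0 0 0 6")

```text
time: 12.8
position: [596.5, -46.6, 377.4]
eef_rot: [180.0, 0.0, 1.6]
contact_force: [-0.6, -0.3, -0.6]
opening: 59.8
```

Run:
```python
from h import *
s=env.state(); print(s["time"],s["position"],s["contact_force"],s["opening"])
pix,K,Rm,t=cap("wrist","pics/w7.png")
cap("scene","pics/s7.png")
a=cv2.imread('pics/w7.png')[160:330,200:440]; a=cv2.resize(a,None,fx=2.3,fy=2.3,interpolation=cv2.INTER_CUBIC)
cv2.imwrite('pics/w7c.png',a)
a=cv2.imread('pics/s7.png')[90:290,220:420]; cv2.imwrite('pics/s7c.png',cv2.resize(a,None,fx=3,fy=3,interpolation=cv2.INTER_CUBIC))
```

```text
12.8 [596.47761233 -46.63895777 377.40105459] [-0.62510766 -0.33324996 -0.57147826] 59.78148621975898
```

View pics/w7c.png

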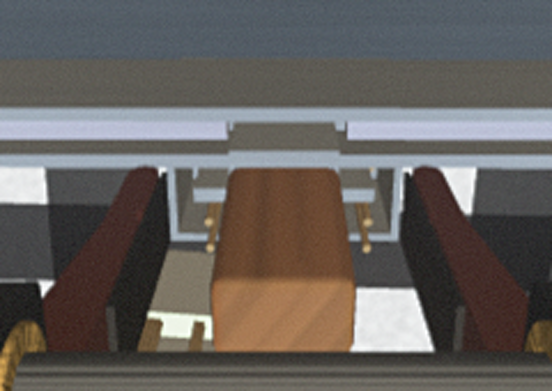

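View pics/s7c.png

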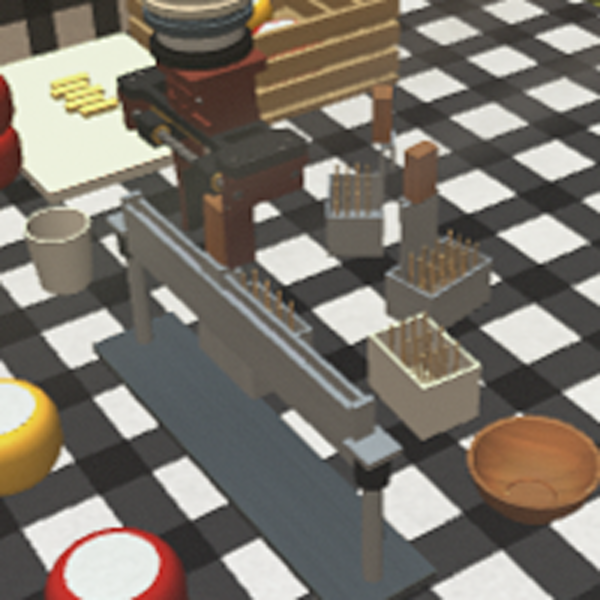

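Request:
move_arm(rows="0 0 -1 0 7;0 0 -3 0 7;0 0 -6 0 7;0 0 -10 0 7;0 0 -12 0 7;-3 0 -12 0 7;-6 0 -12 0 7;-6 0 -12 0 7;-6 0 -12 0 7;-6 0 -12 0 7")

```text
time: 13.9
position: [537.0, -48.2, 497.7]
eef_rot: [180.0, -0.0, 1.6]
contact_force: [-0.3, 0.4, -0.2]
opening: 70.1
```

Run:
```python
from h import *
s=env.state(); print(s["time"],s["position"],s["contact_force"],s["opening"])
pix,K,Rm,t=cap("wrist","pics/w8.png")
cap("scene","pics/s8.png"); cap("top","pics/t8.png")
a=cv2.imread('pics/w8.png')[160:360,200:440]; a=cv2.resize(a,None,fx=3,fy=3,interpolation=cv2.INTER_CUBIC)
cv2.imwrite('pics/w8c.png',a)
a=cv2.imread('pics/s8.png')[90:290,220:420]; cv2.imwrite('pics/s8c.png',cv2.resize(a,None,fx=3,fy=3,interpolation=cv2.INTER_CUBIC))
```

```text
13.9 [536.99449234 -48.198082   497.66691179] [-0.29978259  0.36621299 -0.24237991] 70.05817542782496
```

View pics/w8c.png

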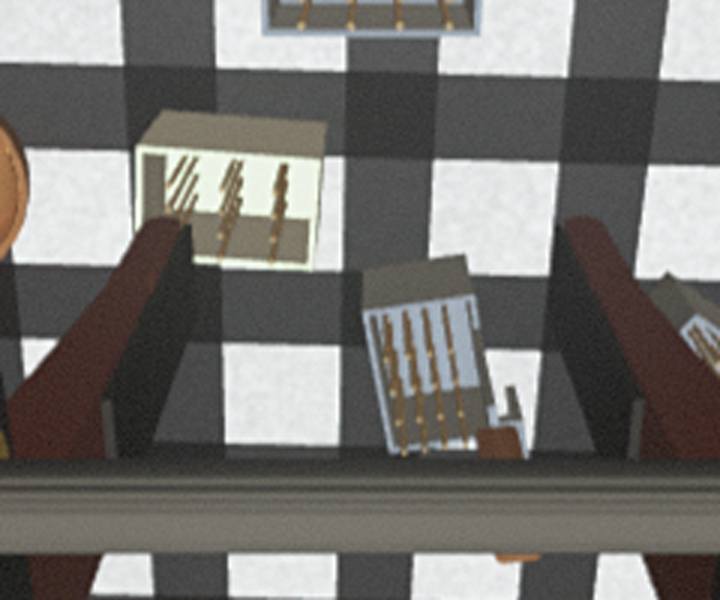

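View pics/s8c.png

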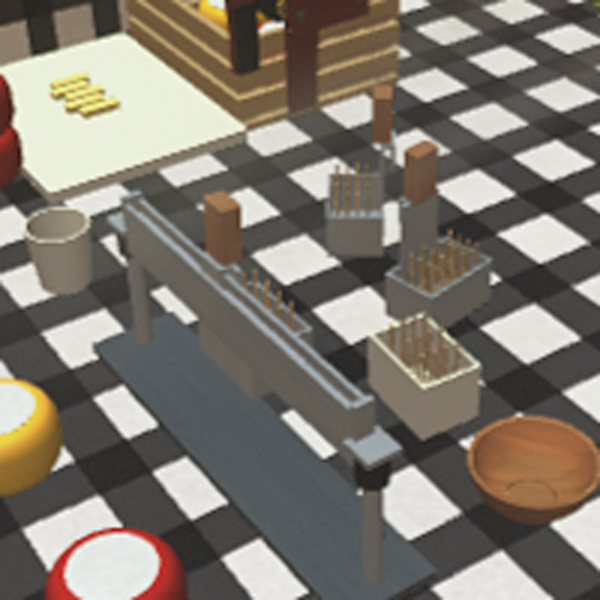

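View pics/t8.png

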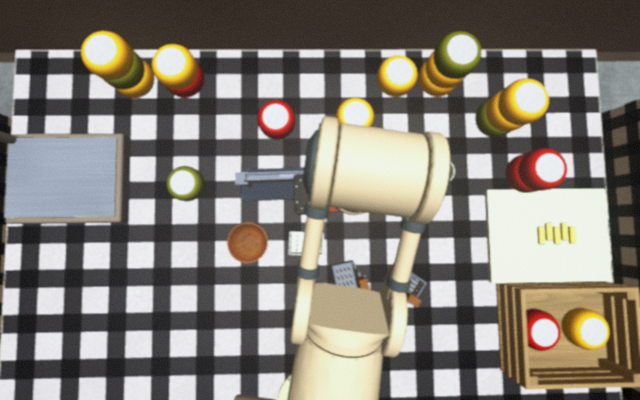

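Run:
```python
import cv2
a=cv2.imread('pics/w8.png')[60:180,200:440]; cv2.imwrite('pics/w8d.png',cv2.resize(a,None,fx=3.3,fy=3.3,interpolation=cv2.INTER_CUBIC))
```

```text
(no output)
```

View pics/w8d.png

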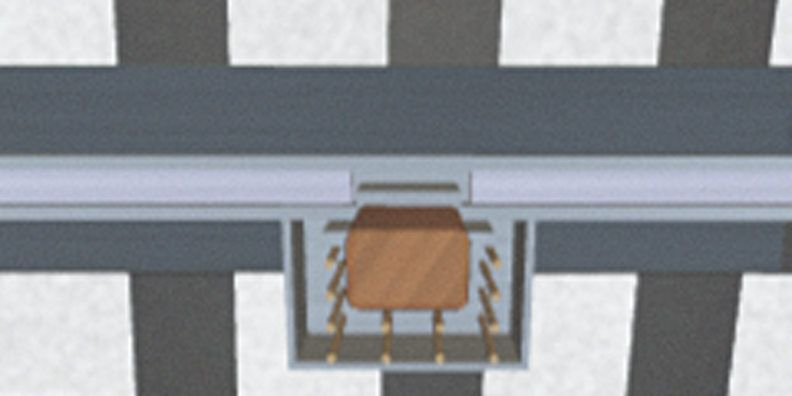

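Run:
```python
from h import *
s=env.state(); print(s["time"],s["contact_force"],s["qvel"].round(2)); print(ticket.finish_job())
```

```text
14.05 [-0.378985    0.28384741  0.26890008] [-0.01 -0.04  0.15  0.03  0.11  0.02]
the job is handed in; nothing more can be done
None
```

The carrier is hanging by itself on the robot's side of the rail with its hook in the pocket. I handed the job in at about 14 s; no verdict was reported.

- **Choice and grasp:** I took the carrier farthest from the base and gripped its handle at 35 N across the two faces 30 mm apart.
- **Into the channel:** I lined the hook up with the slot using the wrist camera and lowered the tongue behind the lip without touching it. I then rested it on the floor with about 4 N.
- **Finding the pocket:** The wrist camera had already shown a recess in the floor, and I landed the hook beside it because of that. I then slid about 40 mm along the channel until the floor support vanished, which matched where I had seen the recess.
- **Home:** The hook met the bottom with the tool about 9 to 10 mm lower than at first floor contact. That is about the 8 mm pocket depth, measured loosely because the rail springs and the contact readings are coarse. One force reading showed 2.7 N sideways on the last 1 mm shift. The pictures afterwards showed the hook centred in the pocket.

**Last checks:** After I opened and withdrew, the wrist picture showed the hook between the pocket's ends and the box square to the rail. The force reading was near zero, so the robot was touching nothing. The carrier leans slightly, box toward the rail. In the scene picture the tub, bowl, cup and look-alikes looked unmoved. The arm hid part of the top view, so I did not check every object there.

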